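# Sound a blind peg hole with the depth gauge

### The arm

A 6-joint arm with a two-finger parallel gripper is mounted at the origin on the work surface. World frame = base frame: x ahead of the robot, y to its left, z up, the work surface at z = 0. Lengths are in m, angles in rad, forces in N, time in s.
With the tool pointing down it reaches from about 0.325 to 0.9 m from the base axis. Payload 6.1 kg.
Tool frame: the origin (TCP) lies midway between the tips of the shut fingers; the grasp point (between the pads) lies 19 mm behind it (env.tcp_to_grasp is the z of the grasp point in the tool frame, in m); z points along the fingers, y is the direction in which the jaws open and shut (so a half turn about z gives the same grasp; the last joint's range is limited). The gripper opens to 87 mm and grips with 3 to 60 N. Pads are 19 mm wide; open, the fingers measure 117 mm over their backs; the gripper's body (75 mm by 190 mm) begins 51 mm behind the grasp point.
Start: joints at [-1.417, 0.22, 1.526, -0, 1.395, -0.126], TCP at [0.173, -0.601, 0.223] pointing down, gripper open.
Joint ranges: [-2.98, 2.98], [-0.91, 2.08], [0.09, 2.57], [-1.24, 4.39], [0.2, 2.65], [-2.68, 2.68]. Speed limits (rad/s): [2.57, 2.57, 3.01, 3.14, 3.14, 3.14].

### API

Orientations are given as a rotation vector (axis times angle).
In Python, from plant import telemetry, optics, job_done, env gives the robot as it stands.
- The arm moves only by the shell command python3 -m jog 'ROWS' [FORCE]. ROWS is a JSON object of lists of equal length, an entry for each row: "claw": the finger opening in m, from 0 to 0.087; "xyz": the shift along the tool's x, y, z in m, a list of three; "yaw": the turn about the tool's z in degrees. In form: {"claw": [claw, ...], "xyz": [[dx, dy, dz], ...], "yaw": [yaw, ...]}. A call has exactly 10 rows; each row shifts and turns the commanded pose from where the row before left it, along the tool's axes as they then stand; what a row does not reach is not made up. A row lasts 1/8 s, in which the tool goes at most 62.5 mm and 10.7 degrees, less where a joint would pass 70% of its speed; a pose out of reach is approached as far as the arm can. A call with a gripper value outside its range is refused whole. The fingers move at their own pace and stop on an object; FORCE is the grip in N (left out, the last holds). Time passes only in rows, so rows that do not move let the fingers close, or fill a call up. It gives the time, the measured TCP pose, the force and the opening at its end, in the units of the state.
- telemetry.state(): the state, without advancing time (a new reading comes with each control period).
- optics.snapshot(name): name is "scene" or "side" or "wrist"; returns a dict with "img" (480x640x3 uint8, blue, green, red), "fovy" (degrees; the focal length in pixels is half the picture's height over the tangent of half this angle, whatever the lens; pixels are square), "cx", "cy" (the principal point, pixels), "dist_coeffs" ([k1, k2, p1, p2, k3] as OpenCV has them; the pictures are not rectified), "T" (4x4, takes a point from camera to world coordinates); the wrist camera has in their place "tool_from_camera" (4x4, takes a point from camera to tool coordinates, whose origin is the TCP and whose axes are the flange's). Camera axes: x right, y down, z forward; pixel columns grow to the right and rows downward; lengths in m; the calibration is good to about 2 mm. A picture is of the moment at which its call begins: read the wrist's pose just before it. There is no depth.
- job_done(): hands the job in, once; it reports no verdict.
The state is a dict: "clock": time; "joint_pos": joint angles; "dq": joint speeds; "joint_torque": joint torques, N m; "tcp_pos": TCP position; "tool_rot": TCP orientation; "force": force on the tool from outside, world axes, zero at the start; "wrist_torque": the same for the moment, N m; "finger_gap": finger opening in m.
Only numpy, scipy, OpenCV 4.12 (cv2) and the standard library are available. Lean on these libraries where they do the work, as an engineer would, in place of code of your own. Each camera call takes 0.05 s, during which the arm holds its last target.

### The job

Take the depth gauge out of its stand and push its rod down the hole of the wooden blank that sits in the plywood jig, until the rod rests on the bottom of the hole and the gauge's sliding collar, pushed up by the blank's top, marks the depth. Press gently, because the wood at the bottom is thin. Leave the gauge standing there upright, collar on the wood, without tipping it over or disturbing the jars, paint pots and brush around.

Things in the scene. Friction and masses are not known exactly. Their poses are not given: they have to be found in the camera images.
- gauge: Depth gauge, loose, 0.12 to 0.2 kg, standing upright with its tip in the stand's hole. Steel rod of 10 mm diameter with a chamfered foot (7 mm at the tip), 88 mm long; then a steel flange of 44 mm diameter (88 to 92 mm above the tip) and on it a black cylindrical handle of 26 mm diameter (92 to 112 mm), to be gripped from above. Origin: centre of the tip; z runs up along the rod to the handle.
- collar (a joint): Brass collar (30 mm diameter, 12 mm tall) sliding on the gauge's rod. Value (m): height of its underside above the rod's tip, i.e. the marked depth; starts at 0.027 to 0.033, at most 0.074. It drags with about 8 N and stays where left. Once it meets a block's top, the rod goes on only under about 8 N of push, until it meets the hard bottom.
- collar_face (a point): Centre of the underside of the collar, on the rod's axis.
- jig: Flat square plywood jig, 130 x 130 x 12 mm, fixed, with a round opening 89 mm across in which one of the three blanks sits (same x, y as the jig). Origin: centre of the underside; z up.
- blank_a: Fixed wooden toy-tower blank: square block 56 x 56 mm, 85 mm tall, on a round foot 84 mm across. Origin: centre of the underside, z up. A blind bore of 12.5 mm diameter opens in the middle of the flat top and runs down the z axis; its depth is NOT known (40 to 68 mm). The wood under it breaks if the gauge loads the blank above 28 N.
- blank_b: Same outside as blank_a (56 x 56 mm, 85 mm tall, foot 84 mm across, 12.5 mm bore in the top) but with another unknown bore depth. Any one of the three may be the one in the jig. Origin: centre of the underside.
- blank_c: Same outside as blank_a (56 x 56 mm, 85 mm tall, foot 84 mm across, 12.5 mm bore in the top) but with another unknown bore depth. Any one of the three may be the one in the jig. Origin: centre of the underside.
- stand: The gauge's stand: a dark wooden block 70 mm x 70 mm x 35 mm, fixed, with a hole 11.5 mm in diameter and 25 mm deep in its top, where the gauge stands at the start. Origin: centre of the underside; z up.
- jar_tall: Glass jar with a green lid, 64 mm across, 95 mm tall. Bystander, leave it where it is. Origin: centre of the underside.
- jar_red: Red jar with a white lid, 68 mm across, 80 mm tall. Bystander, leave it where it is. Origin: centre of the underside.
- jar_gold: Amber glass jar with a brass lid, 60 mm across, 85 mm tall. Bystander, leave it where it is. Origin: centre of the underside.
- jar_wide: White tub with an orange lid, 80 mm across, 75 mm tall. Bystander, leave it where it is. Origin: centre of the underside.
- pot_yellow: Small glass paint pot with a yellow lid, 40 mm across, 45 mm tall. Bystander, leave it where it is. Origin: centre of the underside.
- pot_blue: Small glass paint pot with a blue lid, 40 mm across, 45 mm tall. Bystander, leave it where it is. Origin: centre of the underside.
- brush: Paint brush lying on the table, 170 mm long. Bystander, leave it where it is.

How it is judged:
On the way:
1. the rod's tip presses on the bottom of the bore of the blank in the jig (((horizontal distance between blank_a and jig below 0.02 m and horizontal distance between gauge and blank_a below 0.004 m and contact force between gauge and bottom_a above 1.5 N) or (horizontal distance between blank_b and jig below 0.02 m and horizontal distance between gauge and blank_b below 0.004 m and contact force between gauge and bottom_b above 1.5 N) or (horizontal distance between blank_c and jig below 0.02 m and horizontal distance between gauge and blank_c below 0.004 m and contact force between gauge and bottom_c above 1.5 N))), for 0.1 s.
At the end, for the whole second after the job is handed in: Once pressed onto the bottom, the gauge stands at rest and released in the bore of the blank in the jig, within 0.08 rad of upright and 4 mm of the blank's axis, its tip at least 39 mm below the blank's top, the underside of the collar within 2.5 mm of that top (((horizontal distance between blank_a and jig below 0.02 m and horizontal distance between gauge and blank_a below 0.004 m and z of gauge in the frame of blank_a below 0.046 m and z of collar_face in the frame of blank_a between 0.0825 and 0.0875 m) or (horizontal distance between blank_b and jig below 0.02 m and horizontal distance between gauge and blank_b below 0.004 m and z of gauge in the frame of blank_b below 0.046 m and z of collar_face in the frame of blank_b between 0.0825 and 0.0875 m) or (horizontal distance between blank_c and jig below 0.02 m and horizontal distance between gauge and blank_c below 0.004 m and z of gauge in the frame of blank_c below 0.046 m and z of collar_face in the frame of blank_c between 0.0825 and 0.0875 m)) and angle between gauge's own z axis and vertical below 0.08 rad and linear speed of gauge below 0.01 m/s and angular speed of gauge below 0.3 rad/s); the robot touches nothing.
It fails at once if the gauge loads a blank with more than 28 N (the thin bottom breaks) (contact force between gauge and blank_a above 28 N or contact force between gauge and blank_b above 28 N or contact force between gauge and blank_c above 28 N).
It fails at once if the gauge is tipped over (more than 0.8 rad from upright) (angle between gauge's own z axis and vertical above 0.8 rad).
It fails at once if a jar, a paint pot or the brush is moved more than 30 mm (distance of any of jar_tall, jar_red, jar_gold, jar_wide, pot_yellow, pot_blue, brush from where it was at the start of the episode above 0.03 m).
It also fails if it takes over 45 s, if anything falls off the work surface, if the arm or the gripper's body presses on something with over 40 N, if the wrist force passes 120 N, or if a joint passes its speed limit or range.

## Working session

There is one attempt and no reset: what is moved stays moved. The work goes in short steps, Python scripts to look and compute and a shell command to move; the robot and the scene stay as the last step left them, time stands still between calls to the robot, and variables do not carry over. Pictures are saved under pics/ and viewed, and the job is handed in when it is done.

```bash
ls; mkdir -p pics
python3 - <<'E'
from plant import telemetry, optics, env
import cv2
print(telemetry.state(), env.tcp_to_grasp)
for n in ["scene","side","wrist"]:
    s=optics.snapshot(n); cv2.imwrite(f"pics/{n}0.png",s["img"])
    print(n,{k:v for k,v in s.items() if k!="img"})
E
```

```text
pics
{'clock': 0.0, 'joint_pos': array([-1.41706556e+00,  2.21277986e-01,  1.52760565e+00, -2.43888517e-05,
        1.39471026e+00, -1.26116668e-01]), 'dq': array([ 1.35459694e-03,  9.94461391e-04, -9.99946069e-05,  2.32660795e-03,
       -1.37012026e-04,  6.55597469e-04]), 'joint_torque': array([-6.35894885e-04, -4.94607854e+01, -3.87383115e+01,  6.98563945e-02,
        5.73512900e-02, -1.25479000e-04]), 'tcp_pos': array([ 0.17251206, -0.60006676,  0.22140803]), 'tool_rot': array([-3.10890662e+00, -4.37877964e-01,  8.10573335e-05]), 'force': array([0.39665407, 0.70054879, 0.64040582]), 'wrist_torque': array([-0.01187485,  0.01149134, -0.03086482]), 'finger_gap': 0.08683858954489015} -0.0187
scene {'fovy': 51.11292630357278, 'cx': 316.4389448364436, 'cy': 242.39575481286468, 'dist_coeffs': array([-0.121442,  0.      ,  0.      ,  0.      ,  0.      ]), 'T': array([[ 0.25642176,  0.69187336, -0.67495121,  1.08160056],
       [ 0.9664594 , -0.1732066 ,  0.1896199 , -0.14246037],
       [ 0.01428695, -0.70093561, -0.71308145,  0.62081251],
       [ 0.        ,  0.        ,  0.        , 
[... 276 characters left out ...]
  0.64877056, -0.75925722,  0.65584731],
       [-0.00266941, -0.76034205, -0.64951739,  0.64199728],
       [ 0.        ,  0.        ,  0.        ,  1.        ]])}
wrist {'fovy': 61.77523206845367, 'cx': 317.2578845321238, 'cy': 238.56354369580419, 'dist_coeffs': array([-0.08324879,  0.        ,  0.        ,  0.        ,  0.        ]), 'tool_from_camera': array([[ 4.48126640e-04, -9.60967721e-01, -2.76660150e-01,
         7.61516675e-02],
       [ 9.99999671e-01,  6.17560402e-04, -5.25298347e-04,
         1.42975974e-03],
       [ 6.75649109e-04, -2.76659824e-01,  9.60967682e-01,
        -1.61910197e-01],
       [ 0.00000000e+00,  0.00000000e+00,  0.00000000e+00,
         1.00000000e+00]])}
```

View pics/scene0.png

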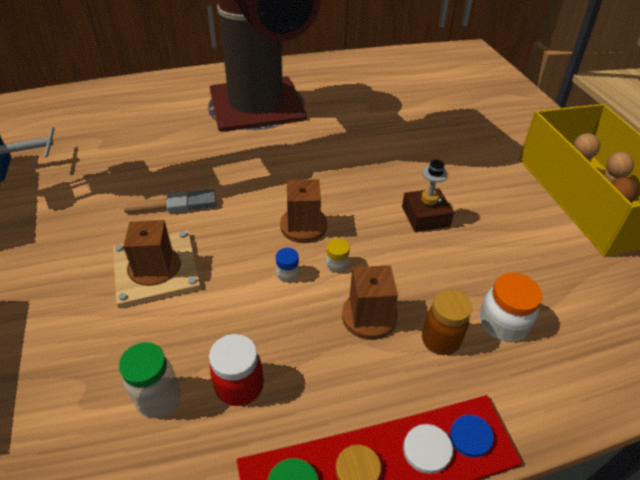

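View pics/side0.png

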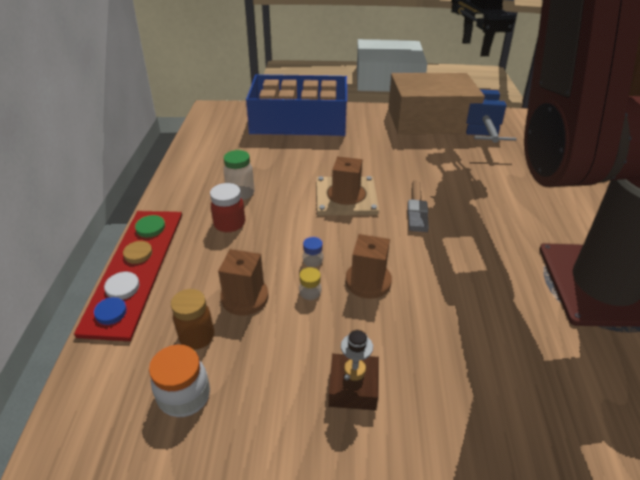

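View pics/wrist0.png

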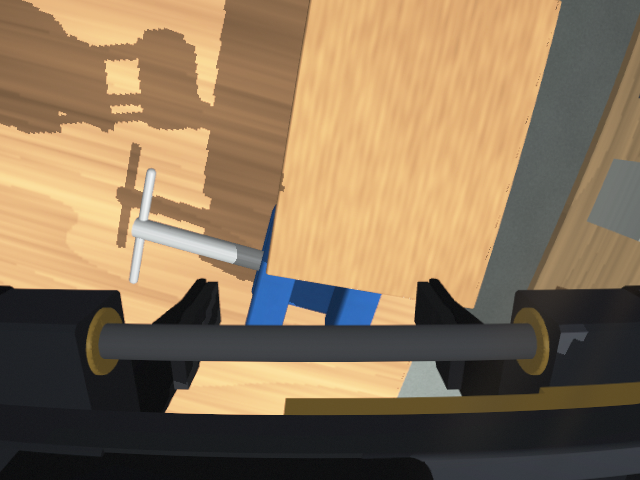

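The scene view shows the gauge's handle top at about (437,164) and the jig blank's hole at about (146,233). In the side view they are at about (358,340) and (347,163). I'll refine these now.

```bash
cat > h.py <<'E'
import numpy as np, cv2
from plant import telemetry, optics
from scipy.spatial.transform import Rotation as R
def K(s):
    f=240/np.tan(np.radians(s["fovy"]/2)); return np.array([[f,0,s["cx"]],[0,f,s["cy"]],[0,0,1]])
def ray(s,uv,T=None):
    T=s["T"] if T is None else T
    p=cv2.undistortPoints(np.array([[uv]],float),K(s),s["dist_coeffs"])[0,0]
    d=T[:3,:3]@np.array([p[0],p[1],1]); return T[:3,3],d/np.linalg.norm(d)
def plane(s,uv,z,T=None):
    o,d=ray(s,uv,T); return o+d*(z-o[2])/d[2]
def tri(r1,r2):
    A=np.zeros((3,3));b=np.zeros(3);
    for o,d in (r1,r2):
        P=np.eye(3)-np.outer(d,d);A+=P;b+=P@o
    x=np.linalg.solve(A,b)
    return x,[np.linalg.norm((np.eye(3)-np.outer(d,d))@(x-o)) for o,d in (r1,r2)]
def wristT(s,st):
    T=np.eye(4);T[:3,:3]=R.from_rotvec(st["tool_rot"]).as_matrix();T[:3,3]=st["tcp_pos"]
    return T@s["tool_from_camera"]
def proj(s,p,T=None):
    T=s["T"] if T is None else T
    i=np.linalg.inv(T); 
    return cv2.projectPoints(np.array([p],float),cv2.Rodrigues(i[:3,:3])[0],i[:3,3],K(s),s["dist_coeffs"])[0][0,0]
def crop(img,c,h,k,name):
    x,y=c; cv2.imwrite(name,cv2.resize(img[y-h:y+h,x-h:x+h],None,fx=k,fy=k,interpolation=cv2.INTER_CUBIC))
E
python3 - <<'E'
from h import *
sc=cv2.imread("pics/scene0.png");sd=cv2.imread("pics/side0.png")
def big(img,c,h,k): x,y=c; return cv2.resize(img[y-h:y+h,x-h:x+h],None,fx=k,fy=k,interpolation=cv2.INTER_CUBIC)
top=np.hstack([big(sc,(150,235),25,8),big(sd,(347,170),25,8)]);bot=np.hstack([big(sc,(435,175),25,8)[:200],big(sd,(358,345),25,8)[:200]])
cv2.imwrite("pics/crops0.png",np.vstack([top,bot]))
E
```

```text
(no output)
```

View pics/crops0.png

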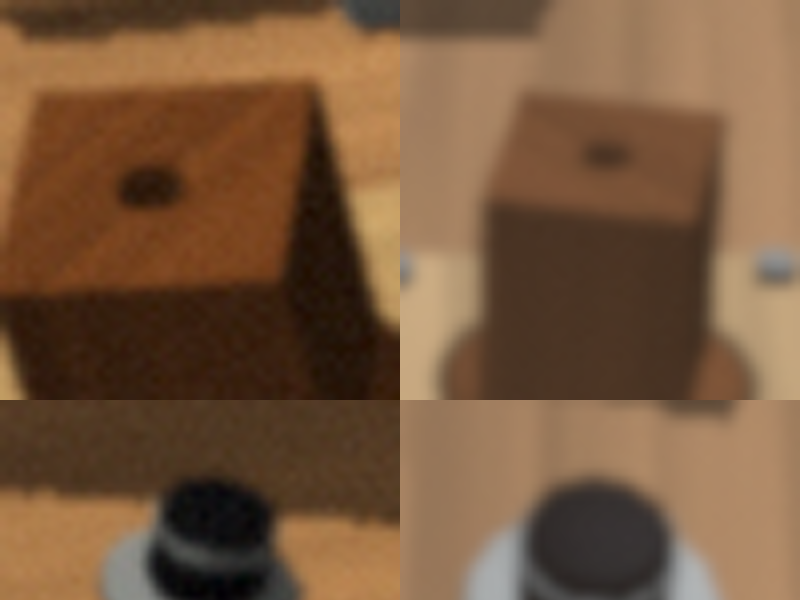

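Run:
```python
from h import *
a=optics.snapshot("scene");b=optics.snapshot("side")
for n,u,v,z in (("hole",(143.3,233.1),(347.5,164),.085),("handle",(436.7,163.9),(357.6,336.5),.122)):
    print(n,tri(ray(a,u),ray(b,v)),plane(a,u,z),plane(b,v,z))
st=telemetry.state();print(st["tcp_pos"],R.from_rotvec(st["tool_rot"]).as_matrix().round(3))
```

```text
hole (array([ 0.48744007, -0.25387675,  0.08309219]), [np.float64(0.000643104054693287), np.float64(0.000643104054693289)]) [ 0.49041104 -0.25311658  0.085     ] [ 0.48712991 -0.25178334  0.085     ]
handle (array([0.47499446, 0.23509783, 0.11910783]), [np.float64(0.001244596673610328), np.float64(0.0012445966736103539)]) [0.48007084 0.23313293 0.122     ] [0.47425319 0.23631207 0.122     ]
[ 0.17256057 -0.60039893  0.22199923] [[ 0.961  0.276 -0.   ]
 [ 0.276 -0.961  0.001]
 [ 0.    -0.001 -1.   ]]
```

```bash
python3 -m jog '{"claw":[0.087,0.087,0.087,0.087,0.087,0.087,0.087,0.087,0.087,0.087],"xyz":[[0,-0.01,-0.04],[0.05,-0.03,0],[0.05,-0.03,0],[0.05,-0.03,0],[0.05,-0.03,0],[0.05,-0.03,0],[0.05,-0.03,0],[0.05,-0.03,0],[0.05,-0.027,0.04],[0,0,0]],"yaw":[0,0,0,0,0,0,0,0,0,0]}' 30
python3 - <<'E'
from h import *
st=telemetry.state();s=optics.snapshot("wrist");cv2.imwrite("pics/w1.png",s["img"]);T=wristT(s,st)
print(st["tcp_pos"],st["tool_rot"],st["dq"].round(3)); print(proj(s,[.4885,-.2525,.085],T))
E
```

```text
clock: 1.5
tcp_pos: [0.485, -0.2528, 0.2233]
tool_rot: [-3.105, -0.445, 0.006]
force: [-0.9, -0.8, -0.9]
finger_gap: 0.087
[ 0.48501098 -0.25284265  0.22326124] [-3.10527246 -0.4451255   0.00567297] [-0.064 -0.032 -0.034 -0.035  0.026 -0.038]
[317.37012423 220.91700364]
```

View pics/w1.png

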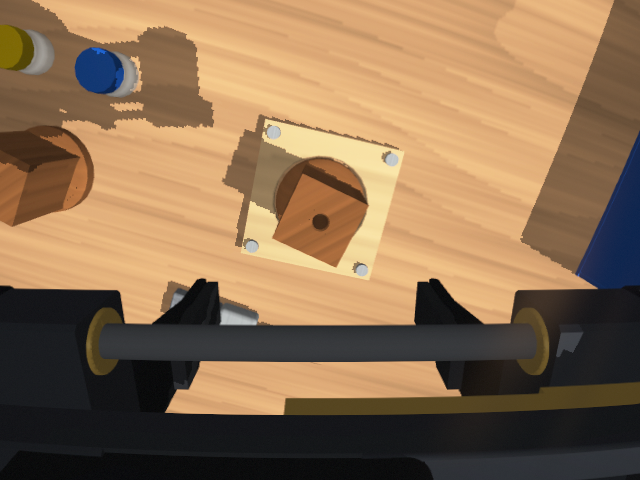

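The wrist view shows the jig blank with its hole at about (320,222), within 3 px of the prediction. I'll refine it with a dark-blob centroid.

Run:
```python
from h import *
for i in range(2):
    st=telemetry.state();s=optics.snapshot("wrist");T=wristT(s,st)
    g=cv2.cvtColor(s["img"],cv2.COLOR_BGR2GRAY)[205:240,303:338]
    m=(g<65).astype(np.uint8);n,l,stt,c=cv2.connectedComponentsWithStats(m)
    for j in range(1,n):
        if stt[j,4]>60: print(stt[j],c[j]+[303,205],plane(s,c[j]+[303,205],.085,T),plane(s,c[j]+[303,205],.083,T))
    print(st["tcp_pos"],np.abs(st["dq"]).max())
```

```text
[  7   8  15  15 186] [316.92473118 219.86021505] [ 0.48864084 -0.25444237  0.085     ] [ 0.48817672 -0.25456929  0.083     ]
[ 0.48464946 -0.25492447  0.22490978] 0.04949481816034076
[  5   7  15  15 187] [314.81283422 219.07486631] [ 0.48868662 -0.25449988  0.085     ] [ 0.48822666 -0.2546175   0.083     ]
[ 0.48460709 -0.25642354  0.2261675 ] 0.03485124351028328
```

```bash
python3 -m jog '{"claw":[0.087,0.087,0.087,0.087,0.087,0.087,0.087,0.087,0.087,0.087],"xyz":[[0.0156,-0.059,0],[0.0156,-0.059,0],[0.0156,-0.059,0],[0.0156,-0.059,0],[0.0156,-0.059,0],[0.0156,-0.059,0],[0.0156,-0.059,0],[0.0156,-0.059,0],[0,0,0],[0,0,0]],"yaw":[0,0,0,0,0,0,0,0,0,0]}'
python3 - <<'E'
from h import *
for i in range(2):
    st=telemetry.state();s=optics.snapshot("wrist");T=wristT(s,st)
    print(st["tcp_pos"],np.abs(st["dq"]).max(),st["force"])
cv2.imwrite("pics/w2.png",s["img"]);
print(st["tool_rot"]); print(proj(s,[.477,.2345,.122],T))
E
```

```text
clock: 2.9
tcp_pos: [0.4751, 0.2301, 0.2273]
tool_rot: [3.11, 0.437, 0.002]
force: [-0.2, -0.5, -0.6]
finger_gap: 0.0869
[0.47508635 0.23012429 0.2273479 ] 0.02582164219673961 [-0.16868954 -0.53892952 -0.57362918]
[0.4751307  0.22966766 0.22724113] 0.013932804991459878 [ 0.01229972 -0.00214858 -0.03556341]
[3.11085906e+00 4.34873114e-01 1.72322513e-03]
[309.31723388 233.30738723]
```

View pics/w2.png

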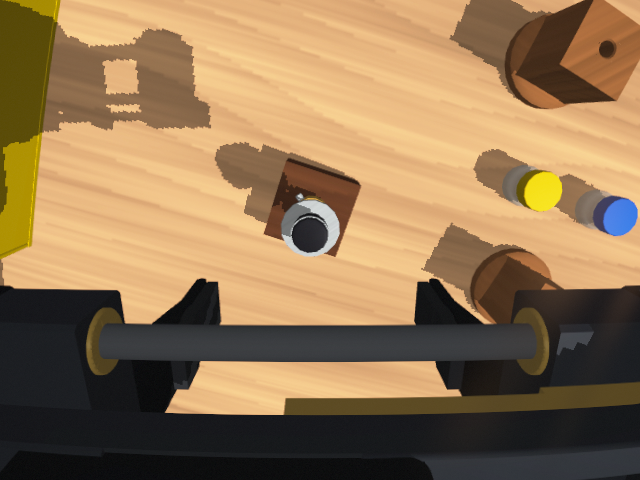

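The wrist view shows the gauge's black handle at about (310,233), on the prediction. I'll measure its top disc.

Run:
```python
from h import *
st=telemetry.state();s=optics.snapshot("wrist");T=wristT(s,st)
x0,y0=280,205
g=cv2.cvtColor(s["img"],cv2.COLOR_BGR2GRAY)[y0:y0+60,x0:x0+65]
m=(g<75).astype(np.uint8);n,l,stt,c=cv2.connectedComponentsWithStats(m)
for j in range(1,n):
    if stt[j,4]>200: print(stt[j],c[j]+[x0,y0],plane(s,c[j]+[x0,y0],.12,T))
cv2.imwrite("pics/w2c.png",cv2.resize(s["img"][y0-20:y0+60,x0-10:x0+70],None,fx=7,fy=7,interpolation=cv2.INTER_CUBIC))
Rm=R.from_rotvec(st["tool_rot"]).as_matrix();print(Rm.round(4),st["tcp_pos"])
# diameter per pixel
print(proj(s,[.477,.2345,.122],T)-proj(s,[.477+.026,.2345,.122],T))
```

```text
[ 11  13  36  34 963] [309.07372793 234.44340602] [0.47560068 0.23415065 0.12      ]
[[ 9.618e-01  2.736e-01  8.000e-04]
 [ 2.736e-01 -9.618e-01 -3.000e-04]
 [ 7.000e-04  5.000e-04 -1.000e+00]] [0.47508494 0.22947211 0.22706489]
[-10.38144157  35.83309961]
```

View pics/w2c.png

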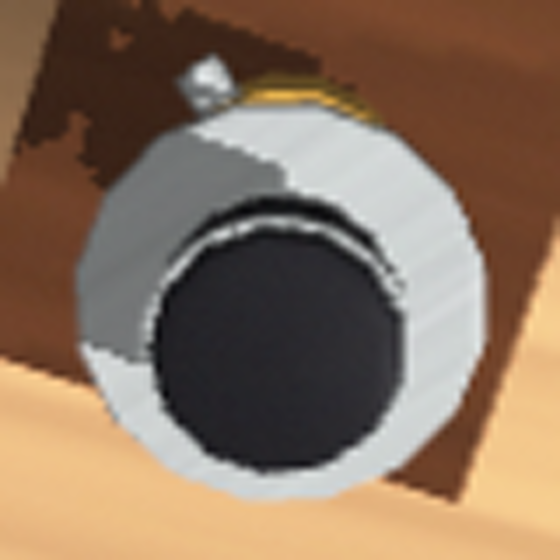

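```bash
python3 -m jog '{"claw":[0.087,0.087,0.087,0.087,0.087,0.087,0.087,0.087,0.087,0.087],"xyz":[[0.0019,-0.0044,0.02],[0,0,0.03],[0,0,0.03],[0,0,0.02],[0,0,0.01],[0,0,0],[0,0,0],[0,0,0],[0,0,0],[0,0,0]],"yaw":[0,0,0,0,0,0,0,0,0,0]}'
python3 - <<'E'
from h import *
st=telemetry.state();s=optics.snapshot("side");cv2.imwrite("pics/s3.png",s["img"])
print(st["tcp_pos"],np.abs(st["dq"]).max(),st["force"])
s=optics.snapshot("wrist");cv2.imwrite("pics/w3.png",s["img"])
E
```

```text
clock: 4.3
tcp_pos: [0.4751, 0.2362, 0.1169]
tool_rot: [-3.111, -0.438, -0.001]
force: [0.6, -0.6, -0.6]
finger_gap: 0.0868
[0.47507998 0.23617436 0.11686966] 0.0030296084611022957 [ 0.64599986 -0.61085186 -0.55416561]
```

View pics/w3.png

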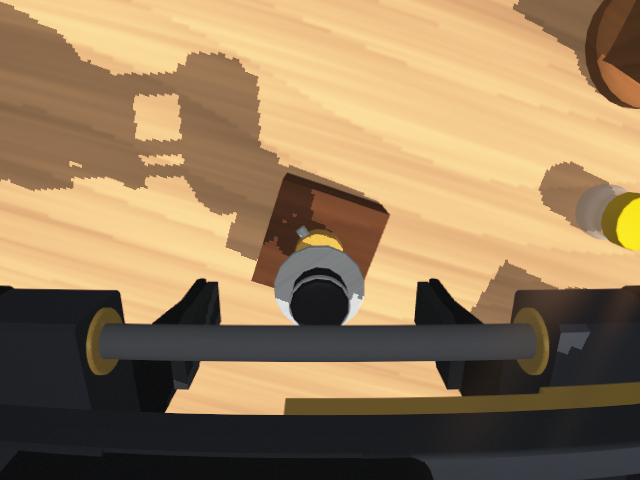

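View pics/s3.png

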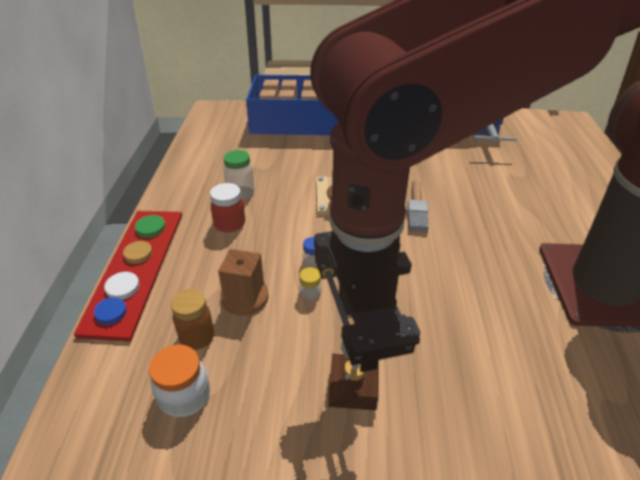

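The handle sits midway between the fingers at about (319,302), against a tool axis of about (317,305). I'll lower, then close gently.

```bash
python3 -m jog '{"claw":[0.087,0.087,0.087,0.087,0.06,0.04,0.03,0.02,0.01,0.01],"xyz":[[0.001,0.001,0.004],[0,0,0.004],[0,0,0.004],[0,0,0],[0,0,0],[0,0,0],[0,0,0],[0,0,0],[0,0,0],[0,0,0]],"yaw":[0,0,0,0,0,0,0,0,0,0]}' 25
python3 - <<'E'
from h import *
st=telemetry.state();s=optics.snapshot("wrist");cv2.imwrite("pics/w4.png",s["img"])
print(st["tcp_pos"],np.abs(st["dq"]).max(),st["force"],st["finger_gap"])
E
```

```text
clock: 5.65
tcp_pos: [0.4762, 0.2353, 0.1046]
tool_rot: [-3.111, -0.438, -0.0]
force: [-0.3, -1.1, 0.1]
finger_gap: 0.0351
[0.47618613 0.23534885 0.10458342] 0.0012608086357811254 [-0.28685249 -1.14917128  0.10343477] 0.03505249446093231
```

View pics/w4.png

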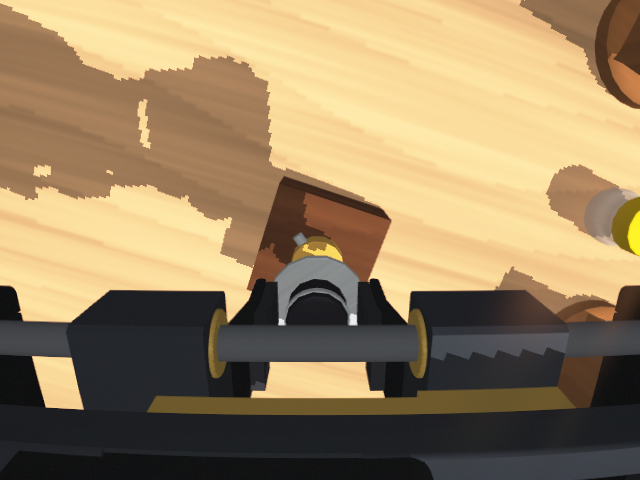

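The fingers are still closing on the handle (gap 35 mm, nothing touched yet). I'll keep closing, then lift.

```bash
python3 -m jog '{"claw":[0.01,0.01,0.01,0.01,0.01,0.01,0.01,0.01,0.01,0.01],"xyz":[[0,0,0],[0,0,0],[0,0,0],[0,0,0],[0,0,-0.004],[0,0,-0.02],[0,0,-0.03],[0,0,-0.03],[0,0,-0.03],[0,0,0]],"yaw":[0,0,0,0,0,0,0,0,0,0]}' 30
python3 - <<'E'
from h import *
st=telemetry.state();s=optics.snapshot("wrist");cv2.imwrite("pics/w5.png",s["img"])
print(st["tcp_pos"],np.abs(st["dq"]).max(),st["force"],st["finger_gap"])
s=optics.snapshot("scene");cv2.imwrite("pics/c5.png",s["img"][60:300,300:560])
E
```

```text
clock: 6.95
tcp_pos: [0.4779, 0.2359, 0.2215]
tool_rot: [-3.11, -0.438, -0.009]
force: [0.4, -0.4, -1.5]
finger_gap: 0.0252
[0.47789476 0.23592641 0.22146017] 0.05791554510923446 [ 0.3992867  -0.38365385 -1.47628353] 0.025188590726947784
```

View pics/w5.png

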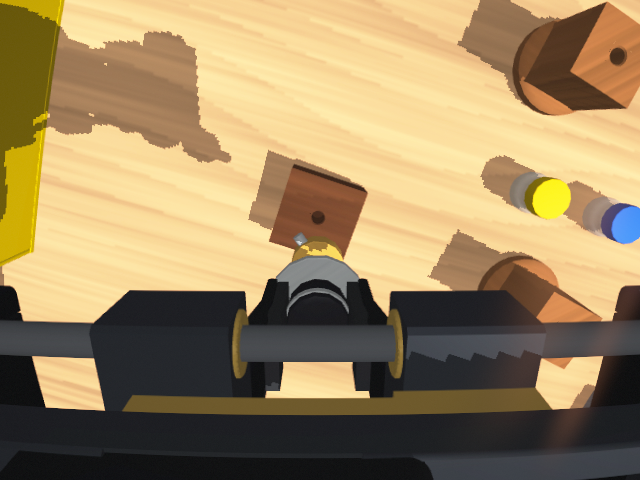

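View pics/c5.png

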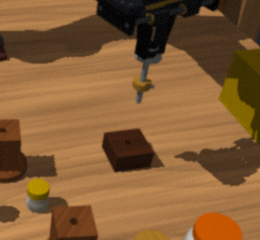

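The gauge is held and out of the stand (gap 25.2 mm). Next I'll carry it to above the jig.

```bash
python3 -m jog '{"claw":[0.01,0.01,0.01,0.01,0.01,0.01,0.01,0.01,0.01,0.01],"xyz":[[-0.007,0.028,0],[-0.014,0.055,0],[-0.0153,0.0587,0],[-0.0153,0.0587,0],[-0.0153,0.0587,0],[-0.0153,0.0587,0],[-0.0153,0.0587,0],[-0.014,0.055,0],[-0.009,0.028,0],[-0.003,0.012,0]],"yaw":[0,0,0,0,0,0,0,0,0,0]}'; python3 -m jog '{"claw":[0.01,0.01,0.01,0.01,0.01,0.01,0.01,0.01,0.01,0.01],"xyz":[[0,0,0.005],[0,0,0.005],[0,0,0],[0,0,0],[0,0,0],[0,0,0],[0,0,0],[0,0,0],[0,0,0],[0,0,0]],"yaw":[0,0,0,0,0,0,0,0,0,0]}'
python3 - <<'E'
from h import *
st=telemetry.state()
print(st["tcp_pos"],np.abs(st["dq"]).max(),st["force"],st["finger_gap"])
s=optics.snapshot("scene");cv2.imwrite("pics/c6.png",s["img"]);
s2=optics.snapshot("side");cv2.imwrite("pics/s6.png",s2["img"]);
w=optics.snapshot("wrist");cv2.imwrite("pics/w6.png",w["img"]);
p=st["tcp_pos"]-[0,0,.0945];a=proj(s,p);b=proj(s2,p);print(a,b,proj(s,p+[0,0,.088]),proj(s2,p+[0,0,.088]))
f=lambda i,c:cv2.resize(i[c[1]-70:c[1]+30,c[0]-40:c[0]+40],None,fx=5,fy=5,interpolation=cv2.INTER_CUBIC)
cv2.imwrite("pics/cr6.png",np.hstack([f(s["img"],(145,235)),f(s2["img"],(347,165))]))
E
```

```text
clock: 8.3
tcp_pos: [0.4864, -0.2529, 0.2163]
tool_rot: [-3.109, -0.434, 0.004]
force: [0.4, 0.2, -1.1]
finger_gap: 0.025
clock: 9.55
tcp_pos: [0.4877, -0.252, 0.2085]
tool_rot: [-3.111, -0.438, 0.0]
force: [-0.6, -1.0, -1.1]
finger_gap: 0.0252
[ 0.48768345 -0.25195058  0.20853792] 0.0019781106863135 [-0.56447254 -0.98083848 -1.14678934] 0.025185401718071855
[139.67237748 217.9245929 ] [347.75306426 151.94521258] [125.23823485 171.14314632] [349.39614183 113.02067967]
```

View pics/cr6.png

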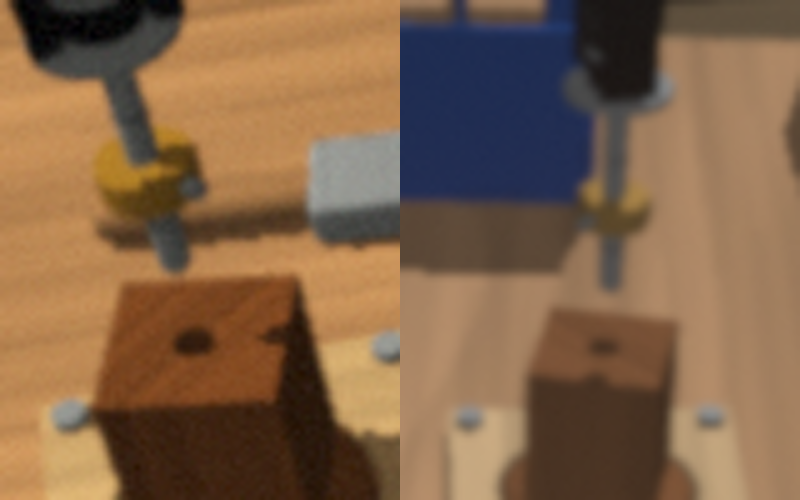

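View pics/w6.png

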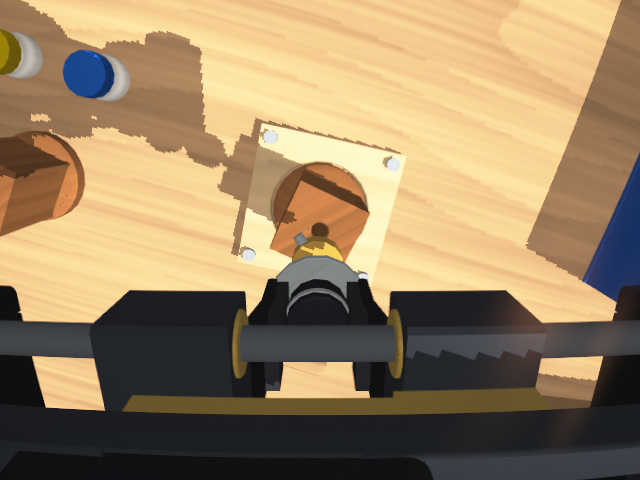

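The crop shows the rod upright. The tip is at scene (139.6,218.0) and side (348.8,152.0), and the hole is at scene (143.4,232.8) and side (347.2,163.8). I'll triangulate both with the same cameras, so the bias cancels.

Run:
```python
from h import *
a=optics.snapshot("scene");b=optics.snapshot("side");st=telemetry.state()
t,e=tri(ray(a,(139.6,217.8)),ray(b,(348.8,151.8)));h,e2=tri(ray(a,(143.4,232.8)),ray(b,(347.2,163.8)))
print(t,e,h,e2);d=h-t
Rm=R.from_rotvec(st["tool_rot"]).as_matrix();print(st["tcp_pos"],d,"tool",Rm.T@d)
# per-camera: shift from each at known heights
zt=st["tcp_pos"][2]-.0945
for s,u,v in ((a,(139.6,217.8),(143.4,232.8)),(b,(348.8,151.8),(347.2,163.8))):
    print(plane(s,v,.085)-plane(s,u,zt))
w=optics.snapshot("wrist")
g=cv2.cvtColor(w["img"],cv2.COLOR_BGR2GRAY)[215:245,305:335]
cv2.imwrite("pics/w7.png",cv2.resize(w["img"][190:270,275:365],None,fx=7,fy=7))
for uv in ((320,230),): print(plane(w,uv,.085,wristT(w,st)))
```

```text
[ 0.48585604 -0.25253098  0.11350002] [np.float64(0.0006315812948264026), np.float64(0.000631581294826339)] [ 0.48801103 -0.25343348  0.08399241] [np.float64(0.0004818329704216207), np.float64(0.0004818329704215619)]
[ 0.48768377 -0.25190228  0.20852547] [ 0.00215499 -0.0009025  -0.02950761] tool [0.00182348 0.00146516 0.02950739]
[ 0.00241541 -0.00089324 -0.02902547]
[ 0.00224928  0.00012774 -0.02902547]
[ 0.48909703 -0.25490584  0.085     ]
```

View pics/w7.png

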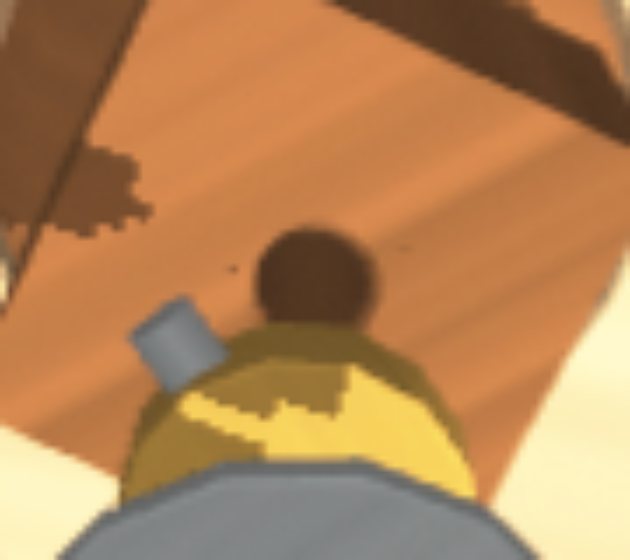

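```bash
python3 -m jog '{"claw":[0.01,0.01,0.01,0.01,0.01,0.01,0.01,0.01,0.01,0.01],"xyz":[[0.0015,0.002,0.005],[0,0,0.006],[0,0,0.006],[0,0,0.005],[0,0,0],[0,0,0],[0,0,0],[0,0,0],[0,0,0],[0,0,0]],"yaw":[0,0,0,0,0,0,0,0,0,0]}'
python3 - <<'E'
from h import *
st=telemetry.state()
print(st["tcp_pos"],np.abs(st["dq"]).max(),st["force"],st["finger_gap"])
s=optics.snapshot("scene");s2=optics.snapshot("side")
f=lambda i,c:cv2.resize(i[c[1]-30:c[1]+20,c[0]-25:c[0]+25],None,fx=8,fy=8,interpolation=cv2.INTER_CUBIC)
cv2.imwrite("pics/cr8.png",np.hstack([f(s["img"],(145,235)),f(s2["img"],(347,165))]))
E
```

```text
clock: 11.1
tcp_pos: [0.4897, -0.2535, 0.1866]
tool_rot: [3.111, 0.438, 0.0]
force: [-0.6, 0.1, -0.8]
finger_gap: 0.025
[ 0.48971082 -0.25346471  0.18661837] 0.0008302315503919461 [-0.58068294  0.10592089 -0.7692701 ] 0.024967403725018388
```

View pics/cr8.png

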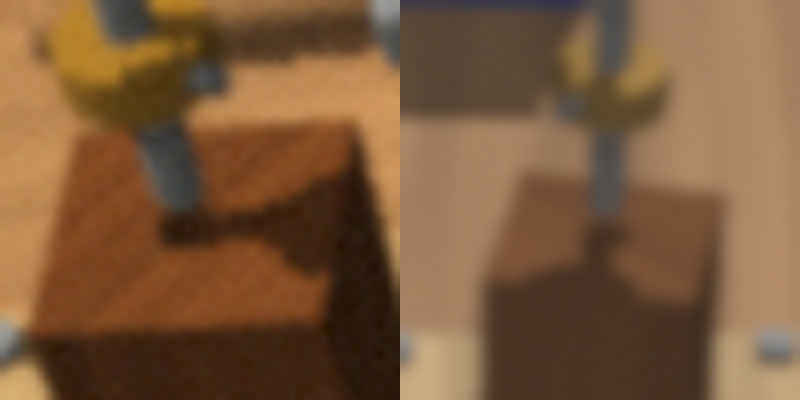

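The tip is about 7 mm above the top. Dropped along the rod, it lands on the hole in both views, within about 0.2 px in the side view and 0.8 px in the scene view. I'll lower carefully.

```bash
python3 -m jog '{"claw":[0.01,0.01,0.01,0.01,0.01,0.01,0.01,0.01,0.01,0.01],"xyz":[[-0.0005,0,0.003],[0,0,0.002],[0,0,0.0015],[0,0,0.001],[0,0,0.001],[0,0,0.0005],[0,0,0],[0,0,0],[0,0,0],[0,0,0]],"yaw":[0,0,0,0,0,0,0,0,0,0]}'
python3 - <<'E'
from h import *
st=telemetry.state()
print(st["tcp_pos"],np.abs(st["dq"]).max(),st["force"],st["wrist_torque"],st["finger_gap"])
s=optics.snapshot("scene");s2=optics.snapshot("side")
f=lambda i,c:cv2.resize(i[c[1]-30:c[1]+20,c[0]-25:c[0]+25],None,fx=8,fy=8,interpolation=cv2.INTER_CUBIC)
cv2.imwrite("pics/cr9.png",np.hstack([f(s["img"],(145,235)),f(s2["img"],(347,165))]))
E
```

```text
clock: 12.45
tcp_pos: [0.4892, -0.2536, 0.1776]
tool_rot: [3.111, 0.438, 0.0]
force: [-0.2, 0.4, -1.2]
finger_gap: 0.0254
[ 0.48920753 -0.25358266  0.17757706] 0.0013969429863391115 [-0.17043513  0.35311265 -1.18172787] [0.09466236 0.01712709 0.02110061] 0.025403329408665003
```

View pics/cr9.png

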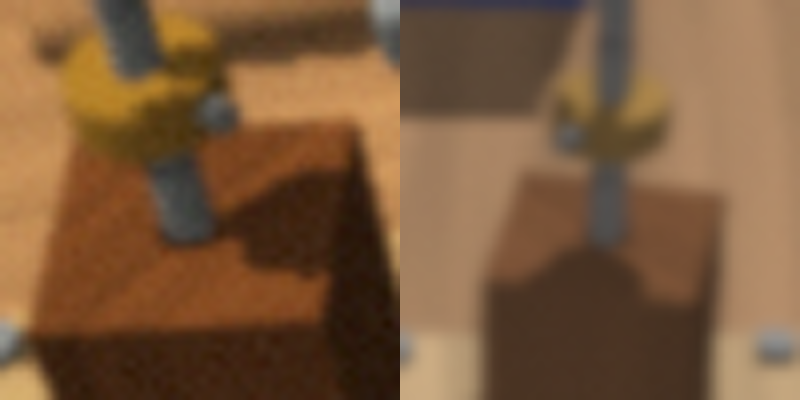

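The rod's end sits over the hole with no contact force. I'll go on down 10 mm.

```bash
python3 -m jog '{"claw":[0.01,0.01,0.01,0.01,0.01,0.01,0.01,0.01,0.01,0.01],"xyz":[[0,0,0.001],[0,0,0.0015],[0,0,0.0015],[0,0,0.0015],[0,0,0.0015],[0,0,0.0015],[0,0,0.001],[0,0,0.0005],[0,0,0],[0,0,0]],"yaw":[0,0,0,0,0,0,0,0,0,0]}'
python3 - <<'E'
from h import *
st=telemetry.state()
print(st["tcp_pos"],np.abs(st["dq"]).max(),st["force"],st["wrist_torque"],st["finger_gap"])
s=optics.snapshot("scene");s2=optics.snapshot("side")
f=lambda i,c:cv2.resize(i[c[1]-30:c[1]+20,c[0]-25:c[0]+25],None,fx=8,fy=8,interpolation=cv2.INTER_CUBIC)
cv2.imwrite("pics/cr10.png",np.hstack([f(s["img"],(145,235)),f(s2["img"],(347,165))]))
E
```

```text
clock: 13.8
tcp_pos: [0.4893, -0.2536, 0.1676]
tool_rot: [3.111, 0.438, 0.0]
force: [-0.9, 0.1, -1.4]
finger_gap: 0.0251
[ 0.48925875 -0.25360552  0.16763178] 0.0011768557453257235 [-0.9458414   0.12614992 -1.38455307] [-0.01052076  0.01864925 -0.00896384] 0.02512120146236769
```

View pics/cr10.png

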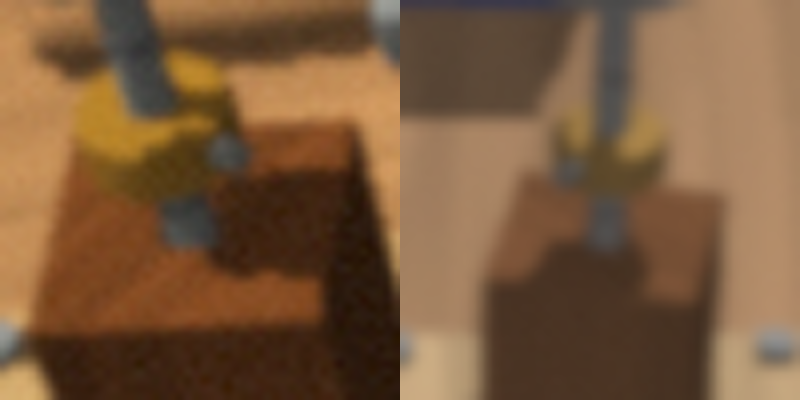

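The rod is in the bore at about 12 mm depth, free of force. I'll go to about 34 mm, where the collar should have engaged; the bottom is at 40 mm or deeper.

```bash
python3 -m jog '{"claw":[0.01,0.01,0.01,0.01,0.01,0.01,0.01,0.01,0.01,0.01],"xyz":[[0,0,0.002],[0,0,0.003],[0,0,0.003],[0,0,0.003],[0,0,0.003],[0,0,0.002],[0,0,0.002],[0,0,0.002],[0,0,0.002],[0,0,0]],"yaw":[0,0,0,0,0,0,0,0,0,0]}'
python3 - <<'E'
from h import *
st=telemetry.state()
print(st["tcp_pos"],np.abs(st["dq"]).max(),st["force"],st["wrist_torque"],st["finger_gap"])
E
```

```text
clock: 15.15
tcp_pos: [0.4896, -0.2537, 0.1467]
tool_rot: [3.11, 0.438, 0.001]
force: [-1.8, 1.5, 5.0]
finger_gap: 0.0253
[ 0.48962121 -0.25371675  0.14669366] 0.001069722332203388 [-1.80120735  1.53781265  4.9867622 ] [ 0.34210692  0.32109414 -0.00407718] 0.02525499738956069
```

The collar is on the wood (about 6.3 N of push) and the arm gives about 6 N/mm. I'll go on at 2 mm per call and watch the force.

```bash
python3 -m jog '{"claw":[0.01,0.01,0.01,0.01,0.01,0.01,0.01,0.01,0.01,0.01],"xyz":[[-0.0002,-0.0003,0.0005],[0,0,0.0005],[0,0,0.0005],[0,0,0.0005],[0,0,0],[0,0,0],[0,0,0],[0,0,0],[0,0,0],[0,0,0]],"yaw":[0,0,0,0,0,0,0,0,0,0]}'
```

```text
clock: 16.4
tcp_pos: [0.4896, -0.2537, 0.145]
tool_rot: [3.11, 0.438, 0.002]
force: [-1.8, 2.0, 6.8]
finger_gap: 0.0255
```

```bash
python3 -m jog '{"claw":[0.01,0.01,0.01,0.01,0.01,0.01,0.01,0.01,0.01,0.01],"xyz":[[-0.0002,-0.0003,0.0005],[0,0,0.0005],[0,0,0.0005],[0,0,0.0005],[0,0,0.0005],[0,0,0.0005],[0,0,0.0005],[0,0,0],[0,0,0],[0,0,0]],"yaw":[0,0,0,0,0,0,0,0,0,0]}'
```

```text
clock: 17.65
tcp_pos: [0.4894, -0.2536, 0.1416]
tool_rot: [3.109, 0.438, 0.003]
force: [-1.3, 1.9, 6.7]
finger_gap: 0.0253
```

```bash
python3 -m jog '{"claw":[0.01,0.01,0.01,0.01,0.01,0.01,0.01,0.01,0.01,0.01],"xyz":[[-0.0002,-0.0003,0.0004],[0,0,0.0003],[0,0,0.0003],[0,0,0.0003],[0,0,0.0003],[0,0,0.0003],[0,0,0.0003],[0,0,0.0003],[0,0,0],[0,0,0]],"yaw":[0,0,0,0,0,0,0,0,0,0]}'
```

```text
clock: 18.9
tcp_pos: [0.4894, -0.2535, 0.1393]
tool_rot: [3.109, 0.438, 0.003]
force: [-0.7, 1.5, 6.4]
finger_gap: 0.0252
```

```bash
python3 -m jog '{"claw":[0.01,0.01,0.01,0.01,0.01,0.01,0.01,0.01,0.01,0.01],"xyz":[[0,-0.0003,0.0004],[0,0,0.0003],[0,0,0.0003],[0,0,0.0003],[0,0,0.0003],[0,0,0.0003],[0,0,0.0003],[0,0,0.0003],[0,0,0],[0,0,0]],"yaw":[0,0,0,0,0,0,0,0,0,0]}'
```

```text
clock: 20.15
tcp_pos: [0.4893, -0.2535, 0.1369]
tool_rot: [3.109, 0.438, 0.004]
force: [-1.6, 0.2, 6.4]
finger_gap: 0.0249
```

```bash
python3 -m jog '{"claw":[0.01,0.01,0.01,0.01,0.01,0.01,0.01,0.01,0.01,0.01],"xyz":[[-0.0002,0,0.0004],[0,0,0.0003],[0,0,0.0003],[0,0,0.0003],[0,0,0.0003],[0,0,0.0003],[0,0,0.0003],[0,0,0.0003],[0,0,0],[0,0,0]],"yaw":[0,0,0,0,0,0,0,0,0,0]}'
python3 - <<'E'
from h import *
s=optics.snapshot("scene");s2=optics.snapshot("side")
f=lambda i,c:cv2.resize(i[c[1]-30:c[1]+20,c[0]-25:c[0]+25],None,fx=8,fy=8,interpolation=cv2.INTER_CUBIC)
cv2.imwrite("pics/cr11.png",np.hstack([f(s["img"],(145,225)),f(s2["img"],(347,155))]))
E
```

```text
clock: 21.4
tcp_pos: [0.4893, -0.2535, 0.1344]
tool_rot: [3.108, 0.438, 0.004]
force: [-0.6, 0.6, 7.4]
finger_gap: 0.0249
```

View pics/cr11.png

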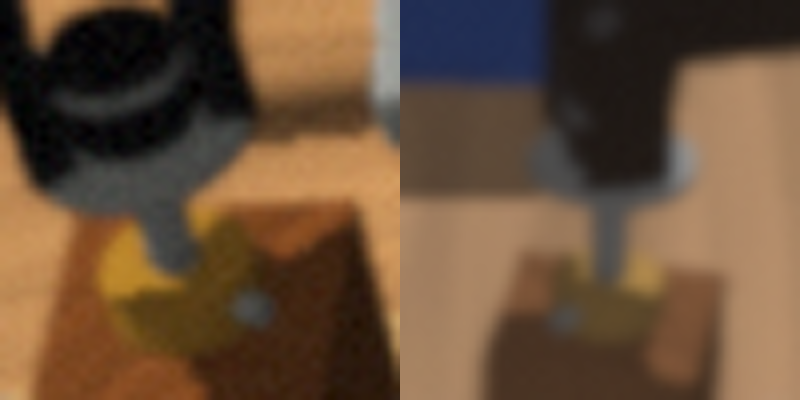

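The collar is flat on the wood and sliding up the rod, with the flange still about 29 mm above the collar's top. I'll continue.

```bash
python3 -m jog '{"claw":[0.01,0.01,0.01,0.01,0.01,0.01,0.01,0.01,0.01,0.01],"xyz":[[0,0,0.0004],[0,0,0.0003],[0,0,0.0003],[0,0,0.0003],[0,0,0.0003],[0,0,0.0003],[0,0,0.0003],[0,0,0.0003],[0,0,0],[0,0,0]],"yaw":[0,0,0,0,0,0,0,0,0,0]}'
```

```text
clock: 22.75
tcp_pos: [0.4893, -0.2535, 0.1319]
tool_rot: [3.109, 0.438, 0.004]
force: [-1.1, -0.3, 6.4]
finger_gap: 0.025
```

```bash
python3 -m jog '{"claw":[0.01,0.01,0.01,0.01,0.01,0.01,0.01,0.01,0.01,0.01],"xyz":[[0,0,0.0004],[0,0,0.0003],[0,0,0.0003],[0,0,0.0003],[0,0,0.0003],[0,0,0.0003],[0,0,0.0003],[0,0,0.0003],[0,0,0],[0,0,0]],"yaw":[0,0,0,0,0,0,0,0,0,0]}'
```

```text
clock: 24.0
tcp_pos: [0.4894, -0.2536, 0.1304]
tool_rot: [3.108, 0.438, 0.004]
force: [-2.4, 1.9, 12.6]
finger_gap: 0.0253
```

The force rose from 6.4 to 12.6 N and the descent stopped 1 mm short, so the rod is on the bottom at about 49 mm. I'll add a small confirming push.

```bash
python3 -m jog '{"claw":[0.01,0.01,0.01,0.01,0.01,0.01,0.01,0.01,0.01,0.01],"xyz":[[-0.0003,-0.0003,0.0003],[0,0,0.0003],[0,0,0],[0,0,0],[0,0,0],[0,0,0],[0,0,0],[0,0,0],[0,0,0],[0,0,0]],"yaw":[0,0,0,0,0,0,0,0,0,0]}'
python3 - <<'E'
from h import *
st=telemetry.state();print(st["tcp_pos"],st["force"])
E
```

```text
clock: 25.25
tcp_pos: [0.4895, -0.2536, 0.1304]
tool_rot: [3.108, 0.438, 0.006]
force: [-3.1, 1.8, 14.0]
finger_gap: 0.0252
[ 0.48948094 -0.25357663  0.13035493] [-3.10961454  1.82884812 13.97507353]
```

The position didn't change and the force rose to 14 N, so it is on the hard bottom. I'll unload the arm, then open slowly.

```bash
python3 -m jog '{"claw":[0.01,0.01,0.01,0.01,0.01,0.01,0.01,0.01,0.01,0.01],"xyz":[[0,0,-0.0005],[0,0,-0.0005],[0,0,-0.0005],[0,0,-0.0005],[0,0,0],[0,0,0],[0,0,0],[0,0,0],[0,0,0],[0,0,0]],"yaw":[0,0,0,0,0,0,0,0,0,0]}'
```

```text
clock: 26.5
tcp_pos: [0.4888, -0.2533, 0.1304]
tool_rot: [3.109, 0.438, 0.004]
force: [-0.0, -0.8, 7.1]
finger_gap: 0.0248
```

```bash
python3 -m jog '{"claw":[0.01,0.01,0.01,0.01,0.01,0.01,0.01,0.01,0.01,0.01],"xyz":[[0,0,-0.0004],[0,0,-0.0004],[0,0,-0.0004],[0,0,0],[0,0,0],[0,0,0],[0,0,0],[0,0,0],[0,0,0],[0,0,0]],"yaw":[0,0,0,0,0,0,0,0,0,0]}'
```

```text
clock: 27.75
tcp_pos: [0.488, -0.2528, 0.1305]
tool_rot: [3.11, 0.438, 0.001]
force: [1.8, -3.6, 5.6]
finger_gap: 0.025
```

```bash
python3 -m jog '{"claw":[0.01,0.01,0.01,0.01,0.01,0.01,0.01,0.01,0.01,0.01],"xyz":[[0.0002,0.0005,-0.0004],[0.0002,0.0004,-0.0004],[0,0,0],[0,0,0],[0,0,0],[0,0,0],[0,0,0],[0,0,0],[0,0,0],[0,0,0]],"yaw":[0,0,0,0,0,0,0,0,0,0]}'
```

```text
clock: 29.0
tcp_pos: [0.488, -0.2528, 0.1306]
tool_rot: [-3.11, -0.438, 0.001]
force: [0.2, -0.4, -1.7]
finger_gap: 0.0253
```

The arm is unloaded (force about equal to the gauge's weight). Opening now.

```bash
python3 -m jog '{"claw":[0.03,0.04,0.06,0.087,0.087,0.087,0.087,0.087,0.087,0.087],"xyz":[[0,0,0],[0,0,0],[0,0,0],[0,0,0],[0,0,0],[0,0,0],[0,0,0],[0,0,0],[0,0,0],[0,0,0]],"yaw":[0,0,0,0,0,0,0,0,0,0]}'
python3 - <<'E'
from h import *
w=optics.snapshot("wrist");cv2.imwrite("pics/w12.png",w["img"])
s=optics.snapshot("scene");s2=optics.snapshot("side")
f=lambda i,c:cv2.resize(i[c[1]-30:c[1]+20,c[0]-25:c[0]+25],None,fx=8,fy=8,interpolation=cv2.INTER_CUBIC)
cv2.imwrite("pics/cr12.png",np.hstack([f(s["img"],(145,225)),f(s2["img"],(347,155))]))
E
```

```text
clock: 30.25
tcp_pos: [0.4884, -0.2532, 0.131]
tool_rot: [3.111, 0.438, 0.0]
force: [-0.2, 0.7, 0.4]
finger_gap: 0.087
```

View pics/w12.png

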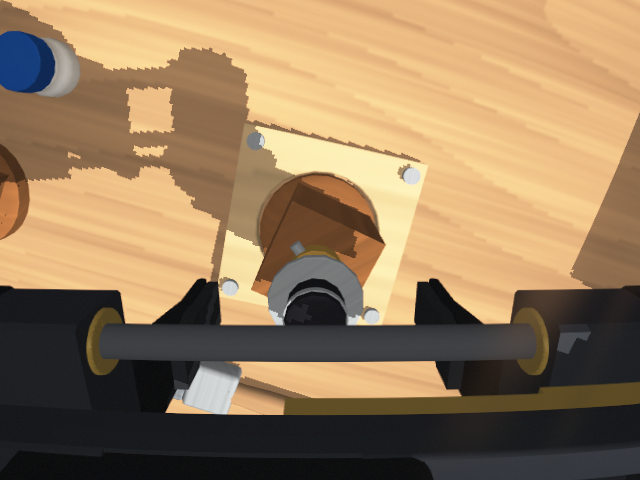

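View pics/cr12.png

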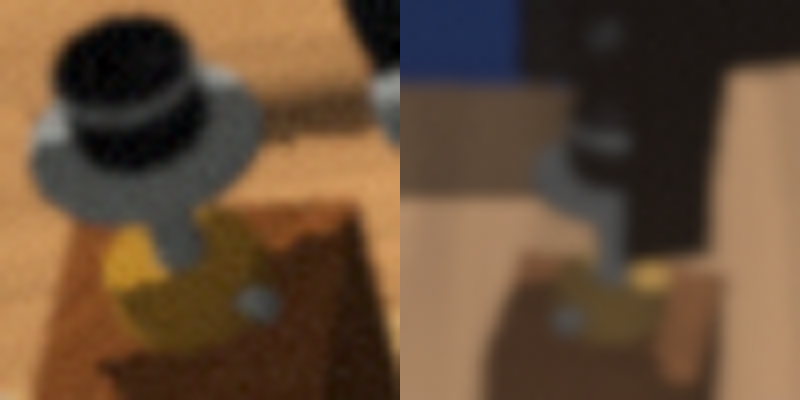

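Released, with the handle between the open fingers and the collar on the wood. Rising straight up.

```bash
python3 -m jog '{"claw":[0.087,0.087,0.087,0.087,0.087,0.087,0.087,0.087,0.087,0.087],"xyz":[[0,0,-0.005],[0,0,-0.01],[0,0,-0.015],[0,0,-0.03],[0,0,-0.03],[0,0,-0.03],[0,0,-0.02],[0,0,0],[0,0,0],[0,0,0]],"yaw":[0,0,0,0,0,0,0,0,0,0]}'
python3 - <<'E'
from h import *
s=optics.snapshot("scene");s2=optics.snapshot("side")
cv2.imwrite("pics/c13.png",s["img"]);cv2.imwrite("pics/s13.png",s2["img"])
f=lambda i,c:cv2.resize(i[c[1]-35:c[1]+15,c[0]-25:c[0]+25],None,fx=8,fy=8,interpolation=cv2.INTER_CUBIC)
cv2.imwrite("pics/cr13.png",np.hstack([f(s["img"],(145,230)),f(s2["img"],(347,160))]))
for z in (.148,.128,.097): print(z,(proj(s,[.4888,-.2535,z])-[120,195])*8,(proj(s2,[.4888,-.2535,z])-[322,125])*8+[400,0])
E
```

```text
clock: 31.65
tcp_pos: [0.4877, -0.2527, 0.2693]
tool_rot: [-3.109, -0.438, 0.003]
force: [-0.3, -0.4, 0.2]
finger_gap: 0.0874
0.148 [106.09620612  51.47652674] [606.5804797   96.03611358]
0.128 [131.72776401 133.32947324] [603.69975884 165.11939496]
0.097 [169.93863224 254.39688368] [599.33079185 269.12129681]
```

View pics/cr13.png

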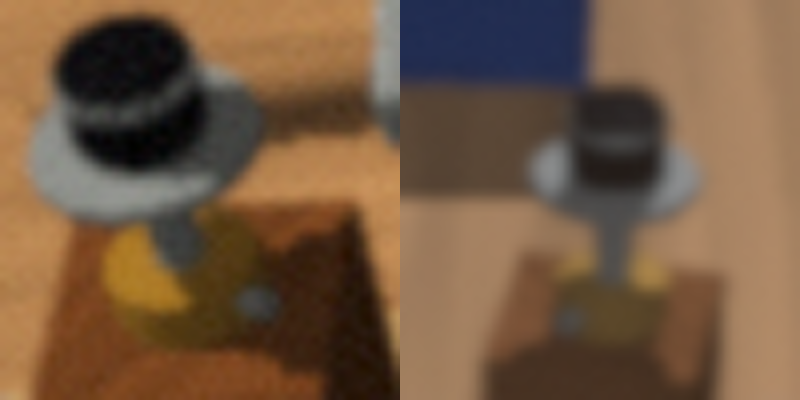

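View pics/c13.png

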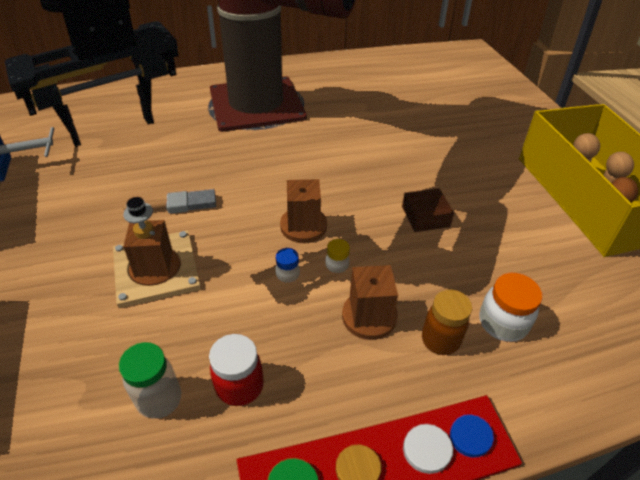

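The gauge stands in the jig's blank: handle top at scene (136,202), collar on the wood, and nothing around it has shifted. The tilt is small, since 2.5 mm of play over about 49 mm of bore caps it near 0.055 rad. Handing in.

Run:
```python
from plant import telemetry, job_done
import numpy as np
st=telemetry.state();print(st["tcp_pos"],np.abs(st["dq"]).max(),st["force"]);print(job_done())
```

```text
[ 0.48793957 -0.25286979  0.26969696] 0.006399242791712495 [-0.02438585 -0.36951395  0.22916733]
the job is handed in; nothing more can be done
None
```

The depth gauge is standing in the bore of the jig's blank, released, with its collar on the wood. I handed the job in at about 31.7 s; no verdict is reported.

- **Pressing:** I lowered it in steps of 2 to 3.5 mm once the collar met the wood. The collar slid at about 8 N. The rod then stopped on the bottom at about 49 mm depth. A small extra push of 0.6 mm raised the wrist force to 14 N with no further movement, so the load on the blank was about 15 N against the 28 N limit. I took the load off before opening the gripper and rose straight up.
- **Last checks:** The collar is flush on the blank's top. The tip is about 49 mm below that top, against the required 39 mm. The jars, pots and brush look unmoved. The arm is clear at a TCP height of 0.27 m.
- **Disagreements:**
  - **Tilt:** The side view shows the gauge upright, but the scene view suggests a tilt of up to about 0.05 rad. The play in the bore limits it to about 0.055 rad, under the 0.08 allowed.
  - **Hole position:** The cameras differed by about 2 mm on where the hole is, so I used the average.
  - **Sideways corrections:** My small sideways corrections during the descent overshot by about 1 mm. I reversed them before release.

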